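# Slide the tall valve block into the measuring corner

## Task

Push the tall aluminium valve block across the granite into the corner formed by the long fence and the square end stop, so that its foot ends flush along the fence and touching the end stop. It is heavy and tall: push low against its foot so that it slides and never tips, do not lift it, and leave the other loose items where they are.

Things in the scene. Friction and masses are not known exactly. Their poses are not given: they have to be found in the camera images.
- block: Tall bare-aluminium valve block, loose, 0.6 to 1 kg. Foot 52 mm (x) by 116 mm (y) by 25 mm high; on it, centred, the body 40 by 104 mm, up to 80 mm height, with round dark bores. Origin: centre of its underside; y along its length, x towards the fence, z up. It starts 100 to 140 mm before the fence (centre to fence face), up to 0.3 rad askew. Sliding takes about 3 to 9 N; it tips when pushed across its length much above the foot.
- fence: Fixed aluminium fence bar, 360 mm long (y), 30 mm deep (x), 28 mm high, four dark screw heads on top. Origin: at surface height under the middle of its front face, the vertical face towards the robot; x points into the bar, y along it. Block flush: its centre is 26 mm before this face (x = -0.026 in this frame) and the two y axes are parallel.
- stop: Fixed square steel end stop, 60 mm (x) by 24 mm (y) by 36 mm high, standing against the fence near its left or right end (160 mm from the fence's middle; which end varies). Origin: centre of its underside, axes parallel to the fence's. Block touching it: centres 70 mm apart along y.
- post: Fixed round steel post, 24 mm diameter (30 mm at its foot), 36 mm high, at the other end of the fence, 160 mm from its middle and 30 mm before its face. Not a target. Origin: centre of its underside.
- ring_gauge: Loose steel ring, 56 mm outside, 32 mm inside, 20 mm high. Bystander. Origin: centre of its underside.
- gauge_block: Loose steel block 35 x 50 x 30 mm high. Bystander. Origin: centre of its underside.
- jar: Loose small jar, 44 mm diameter, 50 mm high. Bystander. Origin: centre of its underside.
- driver: Loose screwdriver, 150 mm long, lying along its x. Bystander. Origin: about mid-length, underside.
- v_block: Loose steel V-block, about 50 x 80 x 50 mm high, behind the fence. Bystander. Origin: centre of its underside.
- sphere_stand: Loose reference sphere on a stem and 48 mm round foot, 72 mm high, behind the fence. Bystander. Origin: centre of its underside.
Not all that is in view belongs to the job. There is more than one size of the block; the job needs the middle-sized.

How it is judged:
By the outcome, as a careful person would: the job done as asked, in the order asked, and still so for the second after the job is handed in, with the robot touching nothing.
It also fails if it takes over 64 s, if anything falls off the work surface, if the arm or the gripper's body presses on something with over 40 N, if the wrist force passes 120 N, or if a joint passes its speed limit or range.

## Robot

A 6-joint arm with a two-finger parallel gripper is mounted at the origin on the work surface. World frame = base frame: x ahead of the robot, y to its left, z up, the work surface at z = 0. Lengths are in m, angles in rad, forces in N, time in s.
With the tool pointing down it reaches from about 0.375 to 0.975 m from the base axis. Payload 3.8 kg.
Tool frame: the origin (TCP) lies between the finger pads; the fingertips stand 22 mm ahead of it and the grasp point (between the pads) lies 3 mm ahead of it; z points along the fingers, y is the direction in which the jaws open and shut (so a half turn about z gives the same grasp; the last joint's range is limited). The gripper opens to 85 mm and grips with 20 to 120 N. Pads are 22 mm wide; open, the fingers measure 114 mm over their backs; the gripper's body (76 mm by 85 mm) begins 54 mm behind the grasp point. The pads swing forward as they close: fully open they stand 13 mm farther back than shut.
Start: joints at [1.287, 0.264, 1.604, -0, 1.274, -0.037], TCP at [0.165, 0.655, 0.253] pointing down, gripper open.
Joint ranges: [-2.63, 2.63], [-0.94, 2.18], [0.31, 2.57], [-1.31, 4.45], [0, 2.66], [-2.55, 2.55]. Speed limits (rad/s): [2.57, 2.57, 3.14, 3.14, 3.14, 3.14].

## Interface

Orientations are given as a rotation vector (axis times angle).
In Python, from workcell import * gives the robot as it stands.
- The arm moves only by the tool step_arm, never from a script. Its argument "motion" is a list that holds one entry, the list of rows, each a list of 7 numbers: the finger opening in m, from 0 to 0.0854, then the shift along the world's x, y, z in m, then the turn, a rotation vector about the world's x, y, z in degrees. A call has exactly 8 rows; each row is the pose to reach, as a shift and turn from the pose measured when the call began; what a row does not reach only later rows make up. A row lasts 1/8 s, in which the tool goes at most 62.5 mm and 10.7 degrees, less where a joint would pass 70% of its speed; a pose out of reach is approached as far as the arm can. A call with a gripper value outside its range is refused whole. The fingers move at their own pace and stop on an object; "newtons" is the grip in N (left out, the last holds). Time passes only in rows, so rows that repeat a pose let the fingers close, or fill a call up. It gives the time, the measured TCP pose, the force and the opening at its end, in the units of the state.
- read_state(): the state, without advancing time (a new reading comes with each control period).
- read_camera(name): name is "scene" or "top" or "wrist"; returns (picture, depth): 420x560x3 uint8, blue, green, red; 420x560 float32, m along the optical axis (not along the pixel's ray), 0 where there is no reading.
- get_calibration(name): a dict with "K" (3x3 intrinsics, pixels), "dist_coeffs" ([k1, k2, p1, p2, k3] as OpenCV has them; the pictures are not rectified), "world_from_camera" (4x4, takes a point from camera to world coordinates). Camera axes: x right, y down, z forward; pixel columns grow to the right and rows downward; lengths in m; the calibration is good to about 2 mm. A picture is of the moment at which its call begins: read the wrist's pose just before it. get_calibration takes no time and is no camera call; for the wrist camera it gives the pose at the moment of the call.
- finish_job(): hands the job in, once; it reports no verdict.
Trained networks look in the newest picture that a camera, given by its name, has taken for a name from the list of things; names that differ only in an ending like _2 or _b are one class to them, and where a whole thing is asked for, a point or a joint stands for the part that bears it (a point fixed in the world has none). Each returns a list of dicts, best first, with "score" (0 to 1); they miss things now and then, are a little off and sometimes report something else, mostly with a low value. They report only what shows in the picture. A call takes as long as a camera call. They do not tell look-alikes from the thing itself.
- spot_in(camera, thing): "xyz" ([x, y, z] in m, in the coordinates of the camera as it stood for that picture, good to about 4 mm: the middle of the surface that is visible of it).
- regions_of(camera, thing): "region" (420x560 bool, what is visible of it).
The state is a dict: "time": time; "q": joint angles; "joint_vel": joint speeds; "joint_torque": joint torques, N m; "tool_pos": TCP position; "tcp_rot": TCP orientation; "wrist_force": force on the tool from outside, world axes, zero at the start; "torque": the same for the moment, N m; "width": opening from 0.0 (shut) to 1.0 (fully open).
Only numpy, scipy, OpenCV 4.12 (cv2) and the standard library are available. Lean on these libraries where they do the work, as an engineer would, in place of code of your own. Each camera call takes 0.05 s, during which the arm holds its last target. There are 200 camera calls.

## Working session

There is one attempt and no reset: what is moved stays moved. The work goes in short steps, Python scripts to look and compute and a tool call to move; the robot and the scene stay as the last step left them, time stands still between calls to the robot, and variables do not carry over. Pictures are saved under pics/ and viewed, on a budget of 10 in all, crops included, one or two more only if the job needs it, and the job is handed in when it is done.

Besides the shell and the picture viewer there is one more tool, called after "Emit:" by a JSON object that holds its "fn" and its "kwargs". step_arm: Moves the arm, as the interface text tells. Its arguments: {"type":"object","properties":{"motion":{"type":"array"},"newtons":{"type":"number"}},"required":["motion"]}

```bash
mkdir -p pics
cat > h.py <<'E'
from workcell import *
import numpy as np, cv2
def towcs(cam,p):
    T=np.array(get_calibration(cam)["world_from_camera"]); return (T[:3,:3]@np.asarray(p).T).T+T[:3,3]
def cloud(cam,depth):
    c=get_calibration(cam); h,w=depth.shape
    uv=np.stack(np.meshgrid(np.arange(w),np.arange(h)),-1).reshape(-1,1,2).astype(np.float64)
    n=cv2.undistortPoints(uv,np.array(c["K"]),np.array(c["dist_coeffs"])).reshape(h,w,2)
    P=np.concatenate([n*depth[...,None],depth[...,None]],-1)
    T=np.array(c["world_from_camera"]); return P@T[:3,:3].T+T[:3,3]
E
python3 - <<'E'
from h import *
for cam in ["top","scene"]:
    im,d=read_camera(cam); cv2.imwrite(f"pics/{cam}0.png",im)
    np.save(f"{cam}0.npy",d)
    for t in (["block","fence","stop","post","ring_gauge","gauge_block","jar","driver"] if cam=="top" else ["block"]):
        for r in spot_in(cam,t)[:4]: print(cam,t,round(r["score"],2),towcs(cam,r["xyz"]).round(3))
print(read_state())
E
```

```text
top block 0.9 [0.276 0.307 0.115]
top block 0.78 [0.357 0.139 0.061]
top block 0.68 [0.512 0.081 0.078]
top fence 0.84 [0.654 0.043 0.031]
top stop 0.87 [0.626 0.208 0.035]
top ring_gauge 0.89 [ 0.518 -0.201  0.018]
top gauge_block 0.73 [0.459 0.235 0.028]
top jar 0.64 [ 0.448 -0.111  0.053]
top driver 0.58 [0.548 0.329 0.023]
scene block 0.93 [0.538 0.088 0.062]
scene block 0.74 [0.367 0.147 0.042]
scene block 0.71 [ 0.525 -0.202  0.019]
scene block 0.64 [0.311 0.312 0.079]
{'time': 0.55, 'q': array([ 1.28711059e+00,  2.63895115e-01,  1.60403115e+00, -2.77380863e-05,
        1.27365608e+00, -3.69172099e-02]), 'joint_vel': array([ 0.00075283,  0.00031025, -0.00095297, -0.000552  ,  0.00019242,
       -0.00030106]), 'joint_torque': array([-1.38557621e-04, -5.14520001e+01, -3.67353773e+01, -3.26594295e-05,
        1.75739588e-03, -5.22524402e-06]), 'tool_pos': array([0.16490302, 0.65454058, 0.25326616]), 'tcp_rot': array([3.86624252e-01, 3.11768363e+00, 9.33396097e-06]), 'wrist_force': array([-0.36389435, -0.1739    , -0.10739924]), 'torque': array([0.00899536, 0.01320931, 0.04950702]), 'width': 0.9947659632426814}
```

View pics/top0.png

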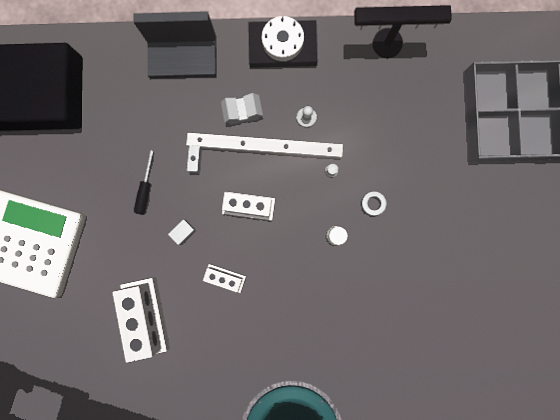

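View pics/scene0.png

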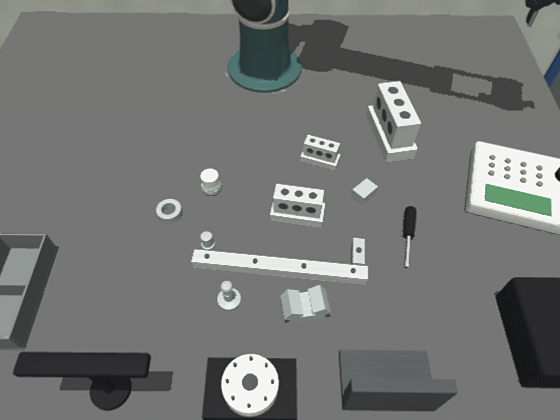

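The top view shows the middle-sized block at px (248,205), the fence running from (188,140) to (342,151), the stop at its left end (193,158) and the post at (332,170). I'll fit poses next.

```bash
cat >> h.py <<'E'
def rect(P):
    (c,s,a)=cv2.minAreaRect((P[:,:2]*1000).astype(np.float32)); return np.round(c,1),np.round(s,1),round(a,2)
def blockfit(P):
    b=(np.hypot(P[...,0]-.55,P[...,1]-.11)<.11)
    for lo,hi in((.072,.09),(.019,.031)):
        m=b&(P[...,2]>lo)&(P[...,2]<hi)
        # largest connected component
        n,l,s,_=cv2.connectedComponentsWithStats(m.astype(np.uint8))
        for k in range(1,n):
            if s[k,4]>25: print(lo,s[k,4],*rect(P[l==k]),np.median(P[l==k][:,2]).round(4))
E
python3 - <<'E'
from h import *
for cam in ["top","scene"]:
    P=cloud(cam,np.load(f"{cam}0.npy")); print(cam); blockfit(P)
    g=(P[...,2]<.01)&(abs(P[...,0]-.5)<.15)&(abs(P[...,1])<.2); print("floor",np.median(P[g][:,2]))
    read_camera(cam)
    for t in ["fence","stop","post","gauge_block","block"]:
        for r in regions_of(cam,t)[:3]:
            Q=P[r["region"]]; z=np.percentile(Q[:,2],90)if len(Q) else 0
            Q=Q[abs(Q[:,2]-z)<.006]
            print(t,round(r["score"],2),*rect(Q),round(z,4))
    if 1:
        m=(P[...,2]>.02)&(P[...,2]<.04)&(P[...,0]>.6)&(P[...,0]<.72)&(abs(P[...,1]-.04)<.16)
        # per-y-bin front edge
        for y in np.arange(-.08,.16,.04):
            q=P[m&(abs(P[...,1]-y)<.01)]; print(round(y,2),len(q),q[:,0].min().round(4) if len(q) else 0,q[:,0].max().round(4) if len(q) else 0)
print(get_calibration("wrist")["K"],)
T=np.array(get_calibration("wrist")["world_from_camera"]);print(T.round(3))
E
```

```text
top
0.072 876 [516.9  86.5] [103.9  40.1] 81.13 0.0796
0.019 173 [653.  101.2] [98.2 11.9] 84.26 0.0271
0.019 197 [510.2  87.8] [119.5  48.4] 88.5 0.0246
floor -0.0004350365080971752
fence 0.96 [656.7  47.2] [359.4  31.7] 84.38 0.0302
stop 0.89 [628.1 210.2] [25.  60.4] 84.21 0.0379
post 0.47 [743.3  98. ] [50.8 73.4] 9.57 0.0473
gauge_block 0.62 [460.3 240.7] [34.7 50.2] 43.69 0.0321
block 0.87 [516.8  86.2] [103.3  40. ] 81.23 0.0818
block 0.85 [269.3 326.3] [150.1  59.2] 11.05 0.1167
block 0.69 [352.6 144.4] [79.7 31.3] 69.98 0.0634
-0.08 117 0.6292 0.6605
-0.04 123 0.6332 0.7194
0.0 117 0.6376 0.6663
0.04 106 0.6411 0.6722
0.08 123 0.6449 0.72
0.12 139 0.6487 0.7194
scene
0.072 799 [519.9  88.4] [103.7  43.5] 80.37 0.0786
0.019 336 [521.6  88. ] [115.8  51.8] 82.19 0.0237
0.019 120 [653.9  98.2] [78.3 10.6] 84.05 0.0268
floor -0.0009988451682510502
fence 0.56 [659.8  46.3] [360.4  32.8] 84.24 0.0287
fence 0.49 [ 520. -202.] [55.5 54.2] 34.69 0.0205
stop 0.89 [631.7 211.3] [23.3 60.8] 84.39 0.0373
post 0.75 [ 600.1 -105.6] [21.8 22.2] 17.63 0.0349
post 0.33 [728.5 -50.9] [20.8 20.9] 69.31 0.0672
gauge_block 0.84 [464.1 242.7] [35.5 51.5] 44.66 0.0298
block 0.89 [357.1 147.2] [78.1 33.2] 69.19 0.0611
block 0.82 [273.9 328.1] [152.6  59. ] 11.39 0.1143
block 0.65 [519.9  88.4] [103.7  43.5] 80.37 0.0797
-0.08 139 0.6308 0.6631
-0.04 137 0.6353 0.6673
0.0 136 0.6379 0.6705
0.04 146 0.6438 0.6756
0.08 130 0.6465 0.6794
0.12 145 0.651 0.6834
[[352.12505488   0.         280.66543459]
 [  0.         352.12505488 210.67676478]
 [  0.           0.           1.        ]]
[[ 0.244  0.923  0.297  0.089]
 [ 0.97  -0.232 -0.074  0.673]
 [ 0.     0.306 -0.952  0.374]
 [ 0.     0.     0.     1.   ]]
```

```bash
cat >> h.py <<'E'
from scipy.spatial.transform import Rotation as Ro
def R_for(yaw,tilt):
    """tool y at (-sin yaw,cos yaw) ; fingers lean toward 'x axis' of that yaw by tilt (deg)"""
    c,s=np.cos(np.radians(yaw)),np.sin(np.radians(yaw)); t=np.radians(tilt)
    y=np.array([-s,c,0]); z=np.array([c,s,0])*np.sin(t)+np.array([0,0,-np.cos(t)])
    return Ro.from_matrix(np.stack([np.cross(y,z),y,z],1))
def delta(pos,yaw,tilt):
    s=read_state(); d=R_for(yaw,tilt)*Ro.from_rotvec(s["tcp_rot"]).inv()
    print("shift",(np.array(pos)-s["tool_pos"]).round(4),"turn",np.degrees(d.as_rotvec()).round(2),s["time"])
E
python3 -c "
from h import *
delta([.449,.098,.2],-8.9,15)"
```

```text
shift [ 0.2841 -0.5565 -0.0533] turn [ -3.   -14.7    5.21] 1.15
```

Emit:
{"fn": "step_arm", "kwargs": {"motion": [[[0.05,0.028,-0.055,0,0,0,0],[0.05,0.056,-0.11,0,0,0,0],[0.05,0.084,-0.165,0,-0.5,-2.5,0.9],[0.05,0.112,-0.22,0,-1,-5,1.8],[0.05,0.14,-0.275,0,-1.5,-7.4,2.6],[0.05,0.168,-0.33,0,-2,-10,3.5],[0.05,0.196,-0.385,0,-2.5,-12.5,4.4],[0.05,0.22,-0.435,0,-3,-14.7,5.2]]], "newtons": 40}}

```text
time: 2.15
tool_pos: [0.3855, 0.2178, 0.2537]
tcp_rot: [0.223, 2.869, -0.029]
wrist_force: [0.6, -0.1, -0.0]
width: 0.588
```

```bash
python3 -c "
from h import *
delta([.449,.098,.12],-8.9,15)"
```

```text
shift [ 0.0635 -0.1198 -0.1337] turn [ 0.01  0.13 -0.03] 2.15
```

Emit:
{"fn": "step_arm", "kwargs": {"motion": [[[0.05,0.02,-0.04,0,0,0,0],[0.05,0.04,-0.08,0,0,0,0],[0.05,0.0635,-0.12,0,0,0,0],[0.05,0.0635,-0.12,-0.04,0,0,0],[0.05,0.0635,-0.12,-0.08,0,0,0],[0.05,0.0635,-0.12,-0.12,0,0,0],[0.05,0.0635,-0.12,-0.134,0,0,0],[0.05,0.0635,-0.12,-0.134,0,0,0]]]}}

```text
time: 3.15
tool_pos: [0.4485, 0.0977, 0.1192]
tcp_rot: [0.222, 2.871, -0.03]
wrist_force: [-0.4, 0.4, 0.0]
width: 0.585
```

Run:
```python
from h import *
delta([.449,.098,.12],-8.9,15)
im,d=read_camera("wrist"); P=cloud("wrist",d); cv2.imwrite("pics/w1.png",im)
blockfit(P)
```

```text
shift [0.0005 0.0003 0.0008] turn [ 0.03  0.04 -0.04] 3.15
0.072 6603 [517.9  87.4] [84.9 40.8] 80.87 0.0817
0.019 3033 [504.6  89.9] [116.   25.4] 81.44 0.0263
0.019 1211 [652.6  92.6] [80.1 12.3] 85.37 0.027
```

View pics/w1.png

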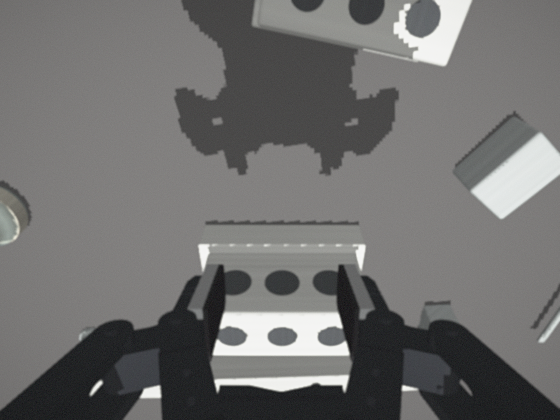

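The wrist view shows the foot's near edge at rows 225–245, between the two fingers, and it agrees with the fit (near face at x≈0.492). The gauge block at (510,165) is clear. Next I descend.

Emit:
{"fn": "step_arm", "kwargs": {"motion": [[[0.05,0,0,-0.03,0,0,0],[0.05,0,0,-0.06,0,0,0],[0.05,0,0,-0.075,0,0,0],[0.05,0,0,-0.083,0,0,0],[0.05,0,0,-0.088,0,0,0],[0.05,0,0,-0.091,0,0,0],[0.05,0,0,-0.092,0,0,0],[0.05,0,0,-0.092,0,0,0]]]}}

```text
time: 4.2
tool_pos: [0.4499, 0.0981, 0.0289]
tcp_rot: [0.222, 2.868, -0.029]
wrist_force: [0.4, 0.5, 0.3]
width: 0.585
```

Run:
```python
from h import *
im,d=read_camera("wrist"); cv2.imwrite("pics/w2.png",im)
P=cloud("wrist",d); s=read_state(); t=s["tool_pos"]; print(t,s["wrist_force"].round(2))
```

```text
[0.44987505 0.09805786 0.02890039] [-0.39 -0.01 -0.48]
```

View pics/w2.png

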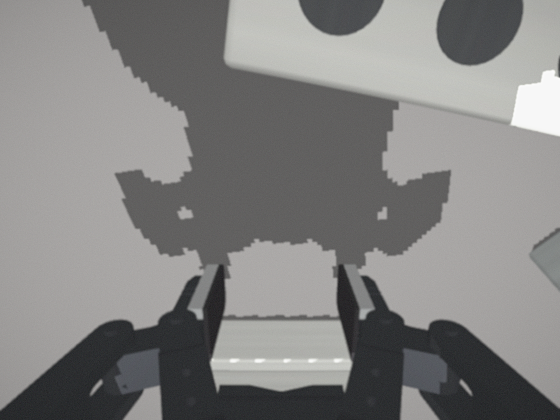

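Emit:
{"fn": "step_arm", "kwargs": {"motion": [[[0.05,0.015,-0.0015,-0.001,0,0,0],[0.05,0.027,-0.003,-0.001,0,0,0],[0.05,0.037,-0.004,-0.001,0,0,0.5],[0.05,0.047,-0.005,-0.001,0,0,1],[0.05,0.057,-0.006,-0.001,0,0,1.6],[0.05,0.067,-0.007,-0.001,0,0,2.2],[0.05,0.077,-0.008,-0.001,0,0,2.8],[0.05,0.087,-0.009,-0.001,0,0,3.2]]]}}

```text
time: 5.25
tool_pos: [0.536, 0.0886, 0.027]
tcp_rot: [0.142, 2.876, -0.019]
wrist_force: [-6.5, 0.6, 4.3]
width: 0.582
```

```bash
cat >> h.py <<'E'
def status(cams=("top","scene"),save=None):
    for cam in cams:
        im,d=read_camera(cam); P=cloud(cam,d); print(cam)
        if save: cv2.imwrite(f"pics/{save}_{cam}.png",im)
        F=dict(top=(.6418,.0487),scene=(.6449,.0478)).get(cam,(.6433,.0483))
        b=(P[...,2]>.07)&(P[...,2]<.088)&(np.hypot(P[...,0]-.57,P[...,1]-.11)<.13)
        n,l,s,_=cv2.connectedComponentsWithStats(b.astype(np.uint8))
        for k in range(1,n):
            if s[k,4]>100:
                c,sz,a=rect(P[l==k]); e=np.array([.9952,-.0976]); g=np.array([.0976,.9952]); r=c-1000*np.array(F)
                print(s[k,4],"world",c,sz,a,"fence frame",(r@e).round(1),(r@g).round(1))
    s=read_state(); print(s["tool_pos"].round(4),s["wrist_force"].round(1),s["time"])
E
python3 -c "
from h import *
status(save='p1')"
```

```text
top
877 world [575.8  82.3] [104.4  40.7] 84.37 fence frame -69.0 27.0
scene
140 world [532.1  90.7] [66.1 27.2] 81.95 fence frame -116.4 31.7
912 world [580.5  83.6] [103.8  42.4] 84.28 fence frame -67.6 29.3
[0.5378 0.0887 0.0276] [ 1.1  0.7 -0.5] 5.35
```

Emit:
{"fn": "step_arm", "kwargs": {"motion": [[[0.05,0.008,-0.001,0,0,0,0],[0.05,0.016,-0.0016,0,0,0,0],[0.05,0.024,-0.0024,0,0,0,0],[0.05,0.031,-0.003,0,0,0,0],[0.05,0.036,-0.0035,0,0,0,0],[0.05,0.039,-0.0038,0,0,0,0],[0.05,0.041,-0.004,0,0,0,0],[0.05,0.041,-0.004,0,0,0,0]]]}}

```text
time: 6.35
tool_pos: [0.579, 0.0847, 0.0277]
tcp_rot: [0.143, 2.873, -0.018]
wrist_force: [-2.4, -0.4, -1.0]
width: 0.589
```

```bash
python3 -c "
from h import *
status(save='p2')"
```

```text
top
875 world [618.7  78.2] [104.   41.1] 84.17 fence frame -25.9 27.1
scene
134 world [573.8  86.1] [64.3 29.1] 81.1 fence frame -74.5 31.2
976 world [621.8  79.6] [103.6  42.3] 84.94 fence frame -26.1 29.4
[0.579  0.0848 0.0278] [-1.9 -0.5 -0.4] 6.45
```

Emit:
{"fn": "step_arm", "kwargs": {"motion": [[[0.05,0.0005,0,0,0,0,0],[0.05,0.001,0,0,0,0,0],[0.05,0.0015,0,0,0,0,0],[0.05,0.002,0,0,0,0,0],[0.05,0.002,0,0,0,0,0],[0.05,0.002,0,0,0,0,0],[0.05,0.002,0,0,0,0,0],[0.05,0.002,0,0,0,0,0]]]}}

```text
time: 7.45
tool_pos: [0.5796, 0.0847, 0.0277]
tcp_rot: [0.143, 2.875, -0.019]
wrist_force: [-8.6, 1.0, 4.6]
width: 0.588
```

```bash
cat >> h.py <<'E'
def delta2(pos,tilt=15,a=-5.65):
    c,s_=np.cos(np.radians(a)),np.sin(np.radians(a)); t=np.radians(tilt)
    y=np.array([c,s_,0]); z=np.array([-s_,c,0])*np.sin(t)+np.array([0,0,-np.cos(t)])
    R=Ro.from_matrix(np.stack([np.cross(y,z),y,z],1)); s=read_state()
    print("shift",(np.array(pos)-s["tool_pos"]).round(4),"turn",np.degrees((R*Ro.from_rotvec(s["tcp_rot"]).inv()).as_rotvec()).round(2),"q",s["q"].round(2))
E
python3 -c "
from h import *
delta2([.609,-.025,.16])
delta([.55,.09,.16],-5.65,0)"
```

```text
shift [ 0.0294 -0.1097  0.1323] turn [ 25.78  21.14 -87.7 ] q [ 0.14  0.22  2.16 -0.12  0.51 -1.23]
shift [-0.0296  0.0053  0.1323] turn [ 1.48 15.    0.04] 7.45
```

Emit:
{"fn": "step_arm", "kwargs": {"motion": [[[0.05,-0.01,0.001,0,0,0,0],[0.05,-0.035,0.0035,0,0,0,0],[0.05,-0.04,0.004,0.03,0,0,0],[0.05,-0.04,0.004,0.08,0,0,0],[0.02,-0.04,0.004,0.13,2,9,0],[0,-0.04,-0.04,0.15,2,15,0],[0,-0.02,-0.08,0.15,2,15,0],[0,0,-0.11,0.15,2,15,0]]]}}

```text
time: 8.45
tool_pos: [0.5819, -0.0271, 0.1795]
tcp_rot: [0.158, 3.132, 0.013]
wrist_force: [0.2, 0.9, 0.7]
width: -0.0
```

```bash
python3 -c "
from h import *
delta2([.609,-.025,.16],0)
delta2([.609,-.025,.16])
status()"
```

```text
shift [ 0.0271  0.0021 -0.0195] turn [ -0.1    0.6  -89.86] q [-0.09  0.14  1.89  0.01  1.1  -1.57]
shift [ 0.0271  0.0021 -0.0195] turn [ 12.78  11.14 -89.22] q [-0.09  0.14  1.89  0.01  1.1  -1.57]
top
666 world [620.   89.8] [80.4 40.4] 84.63 fence frame -25.7 38.8
scene
978 world [621.5  79.7] [103.9  43.2] 83.66 fence frame -26.4 29.5
[ 0.5828 -0.0284  0.1791] [0.7 0.8 0.2] 8.55
```

Emit:
{"fn": "step_arm", "kwargs": {"motion": [[[0,0.005,0,0,0,0,-10],[0,0.01,0,0,0,0,-20],[0,0.02,0,0,0,0,-30],[0,0.027,0,0,0,0,-40],[0,0.027,0,0,0,0,-50],[0,0.027,0,0,0,0,-60],[0,0.027,0,0,0,0,-70],[0,0.027,0.002,0,0,0,-80]]]}}

```text
time: 9.55
tool_pos: [0.6101, -0.0257, 0.1797]
tcp_rot: [2.14, 2.285, 0.005]
wrist_force: [-0.4, 0.1, -0.1]
width: 0.001
```

```bash
python3 -c "
from h import *
delta2([.609,-.025,.029])"
```

```text
shift [-0.0011  0.0007 -0.1507] turn [15.34  0.31 -9.29] q [-0.08  0.19  1.83 -0.    1.11 -0.14]
```

Emit:
{"fn": "step_arm", "kwargs": {"motion": [[[0,-0.001,0.001,0,7,0,-4],[0,-0.001,0.001,0,15.3,0.3,-9.3],[0,-0.001,0.001,-0.03,15.3,0.3,-9.3],[0,-0.001,0.001,-0.07,15.3,0.3,-9.3],[0,-0.001,0.001,-0.1,15.3,0.3,-9.3],[0,-0.001,0.001,-0.115,15.3,0.3,-9.3],[0,-0.001,0.001,-0.115,15.3,0.3,-9.3],[0,-0.001,0.001,-0.115,15.3,0.3,-9.3]]]}}

```text
time: 10.55
tool_pos: [0.6104, -0.0247, 0.0663]
tcp_rot: [-2.19, -1.984, -0.29]
wrist_force: [0.5, -0.0, 0.1]
width: 0.0
```

Run:
```python
from h import *
delta2([.609,-.025,.029])
for c in("wrist","scene"):
    im,d=read_camera(c); cv2.imwrite(f"pics/e_{c}.png",im if c=="wrist" else cv2.resize(im[170:310,170:400],None,fx=3,fy=3))
a=cv2.imread("pics/e_wrist.png"); b=cv2.imread("pics/e_scene.png")
b=cv2.resize(b,(420,256)); a=cv2.resize(a,(380,285)); a=cv2.copyMakeBorder(a,0,0,0,420,cv2.BORDER_CONSTANT); a[:256,380:]=b; cv2.imwrite("pics/e.png",a)
```

```text
shift [-0.0014 -0.0003 -0.0373] turn [0.07 0.17 0.01] q [-0.22  0.34  1.91  0.32  0.95 -0.31]
```

View pics/e.png

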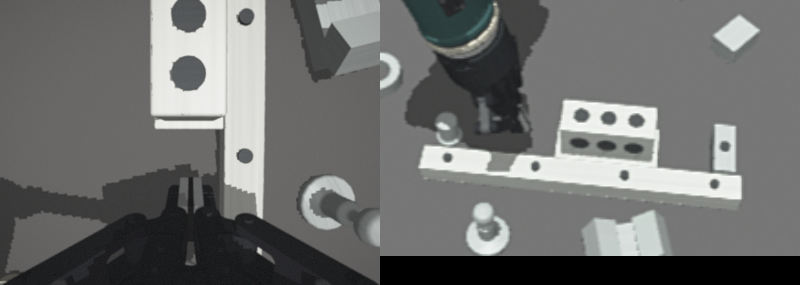

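The fingers at (190,180) are centred on the block's end face at (188,120). The knuckles overhang the fence edge, so I'll descend watching the force.

Emit:
{"fn": "step_arm", "kwargs": {"motion": [[[0,-0.002,0,-0.01,0,0,0],[0,-0.002,0,-0.018,0,0,0],[0,-0.002,0,-0.024,0,0,0],[0,-0.002,0,-0.03,0,0,0],[0,-0.002,0,-0.034,0,0,0],[0,-0.002,0,-0.037,0,0,0],[0,-0.002,0,-0.037,0,0,0],[0,-0.002,0,-0.037,0,0,0]]]}}

```text
time: 11.65
tool_pos: [0.6087, -0.0249, 0.0297]
tcp_rot: [-2.19, -1.984, -0.291]
wrist_force: [-0.3, -0.9, 0.3]
width: -0.004
```

Emit:
{"fn": "step_arm", "kwargs": {"motion": [[[0,0.001,0.012,0,0,0,0],[0,0.002,0.022,0,0,0,0],[0,0.003,0.03,0,0,0,0],[0,0.004,0.037,0,0,0,0],[0,0.0045,0.045,0,0,0,0],[0,0.005,0.053,0,0,0,0],[0,0.006,0.061,0,0,0,0],[0,0.007,0.068,0,0,0,0]]]}}

```text
time: 12.65
tool_pos: [0.6156, 0.043, 0.0298]
tcp_rot: [-2.19, -1.986, -0.29]
wrist_force: [-2.8, -5.9, 2.0]
width: -0.002
```

```bash
python3 -c "
from h import *
status()"
```

```text
top
873 world [622.4 114.9] [104.4  40.7] 84.77 fence frame -25.8 64.0
scene
991 world [626.4 117.4] [103.9  42.4] 84.31 fence frame -25.2 67.5
[0.6156 0.0438 0.0298] [-0.6 -0.9  1.4] 12.75
```

Emit:
{"fn": "step_arm", "kwargs": {"motion": [[[0,0.0006,0.006,0,0,0,0],[0,0.0012,0.012,0,0,0,0],[0,0.0017,0.017,0,0,0,0],[0,0.002,0.02,0,0,0,0],[0,0.0022,0.022,0,0,0,0],[0,0.0023,0.0235,0,0,0,0],[0,0.0024,0.0245,0,0,0,0],[0,0.0024,0.0245,0,0,0,0]]]}}

```text
time: 13.75
tool_pos: [0.618, 0.0682, 0.0298]
tcp_rot: [-2.189, -1.985, -0.291]
wrist_force: [-1.1, -4.4, 1.6]
width: -0.001
```

```bash
python3 -c "
from h import *
status()"
```

```text
top
872 world [625.5 140.3] [104.7  40.8] 84.54 fence frame -25.2 89.6
scene
986 world [628.5 141.3] [103.3  43.1] 84.39 fence frame -25.4 91.5
[0.6181 0.0682 0.0298] [-1.4 -4.5  0.8] 13.85
```

Emit:
{"fn": "step_arm", "kwargs": {"motion": [[[0,0,0.0007,0,0,0,0],[0,0,0.0014,0,0,0,0],[0,0,0.002,0,0,0,0],[0,0,0.0025,0,0,0,0],[0,0,0.0025,0,0,0,0],[0,0,0.0025,0,0,0,0],[0,0,0.0025,0,0,0,0],[0,0,0.0025,0,0,0,0]]]}}

```text
time: 14.85
tool_pos: [0.6181, 0.0687, 0.0298]
tcp_rot: [-2.19, -1.987, -0.289]
wrist_force: [-3.3, -11.2, 3.2]
width: -0.002
```

Stalled against the stop (11 N, no motion). Now I withdraw and look.

Emit:
{"fn": "step_arm", "kwargs": {"motion": [[[0,-0.001,-0.01,0,0,0,0],[0,-0.003,-0.03,0,0,0,0],[0,-0.004,-0.045,0.01,0,0,0],[0,-0.004,-0.045,0.05,0,0,0],[0,-0.004,-0.045,0.1,0,0,0],[0,-0.01,-0.05,0.15,0,0,0],[0,-0.01,-0.06,0.16,-7,0,0],[0,-0.01,-0.06,0.16,-7,0,0]]]}}

```text
time: 15.85
tool_pos: [0.6095, 0.009, 0.1929]
tcp_rot: [-2.263, -2.06, -0.178]
wrist_force: [-1.1, 0.1, -0.6]
width: 0.005
```

Run:
```python
from h import *
status(("top","scene","wrist"),save="f")
a=cv2.imread("pics/f_wrist.png"); b=cv2.imread("pics/f_top.png")[120:230,170:300]; c=cv2.imread("pics/f_scene.png")[160:300,260:400]
o=np.zeros((560,800,3),np.uint8); o[:300,:400]=cv2.resize(a,(400,300)); o[:338,400:]=cv2.resize(b,(400,338)); o[300:560,:260]=cv2.resize(c,(260,260)); cv2.imwrite("pics/f.png",o)
```

```text
top
876 world [625.2 140.4] [104.5  40.4] 84.4 fence frame -25.5 89.6
scene
985 world [628.8 141.2] [102.9  43.2] 84.85 fence frame -25.1 91.4
wrist
7299 world [624.4 126.2] [74.9 40.1] 83.99 fence frame -26.4 75.7
[0.6071 0.0088 0.1885] [ 0.1 -0.  -0.6] 16.0
```

View pics/f.png

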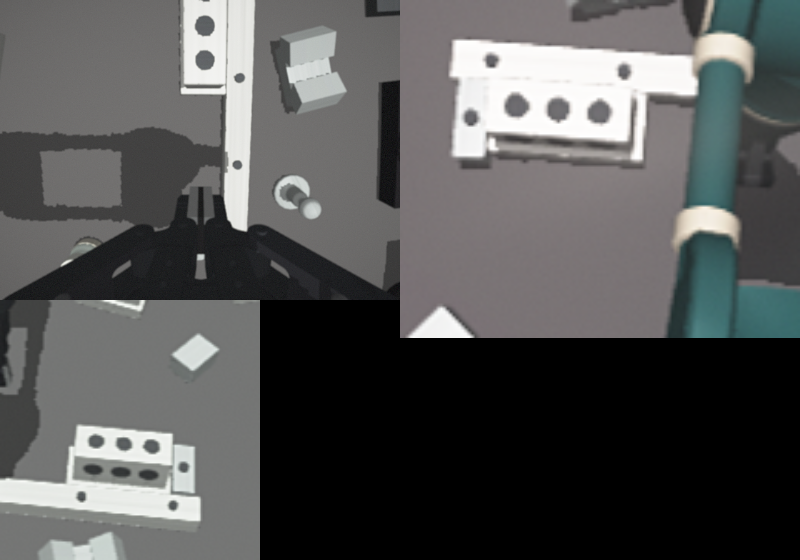

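Block sits in the corner in all views. I'll do one light two-finger nudge toward the fence to make sure it is flush.

```bash
python3 -c "
from h import *
delta([.565,.144,.15],-5.65,0); delta([.565,.144,.15],-5.65,15)"
```

```text
shift [-0.0421  0.1352 -0.0385] turn [-7.34 -4.91 89.67] 16.0
shift [-0.0421  0.1352 -0.0385] turn [-20.18 -15.47  88.41] 16.0
```

Emit:
{"fn": "step_arm", "kwargs": {"motion": [[[0.05,-0.01,0.02,0,-4,0,10],[0.05,-0.02,0.04,0,-4,0,20],[0.05,-0.03,0.06,0,-4,0,30],[0.05,-0.04,0.08,0,-4,0,40],[0.05,-0.042,0.1,0,-4,0,50],[0.05,-0.042,0.12,0,-4,0,60],[0.05,-0.042,0.135,0,-4,0,70],[0.05,-0.042,0.135,0,-4,0,80]]]}}

```text
time: 17.0
tool_pos: [0.5639, 0.1444, 0.1862]
tcp_rot: [-0.403, -3.022, 0.017]
wrist_force: [0.1, -0.2, -0.1]
width: 0.585
```

```bash
python3 -c "
from h import *
delta([.563,.144,.029],-5.65,15)"
```

```text
shift [-0.0009 -0.0004 -0.1572] turn [ -2.36 -20.09   9.63] 17.0
```

Emit:
{"fn": "step_arm", "kwargs": {"motion": [[[0.05,0,0,0,-1.2,-10,4.8],[0.05,-0.001,0,-0.01,-2.4,-20,9.6],[0.05,-0.001,0,-0.05,-2.4,-20,9.6],[0.05,-0.001,0,-0.1,-2.4,-20,9.6],[0.05,-0.001,0,-0.13,-2.4,-20,9.6],[0.05,-0.001,0,-0.15,-2.4,-20,9.6],[0.05,-0.001,0,-0.157,-2.4,-20,9.6],[0.05,-0.001,0,-0.157,-2.4,-20,9.6]]]}}

```text
time: 18.0
tool_pos: [0.5621, 0.1439, 0.028]
tcp_rot: [0.144, 2.881, -0.021]
wrist_force: [-0.4, -0.7, -0.6]
width: 0.586
```

Emit:
{"fn": "step_arm", "kwargs": {"motion": [[[0.05,0.008,-0.0008,0,0,0,0],[0.05,0.014,-0.0014,0,0,0,0],[0.05,0.018,-0.0018,0,0,0,0],[0.05,0.02,-0.002,0,0,0,0],[0.05,0.021,-0.002,0,0,0,0],[0.05,0.022,-0.002,0,0,0,0],[0.05,0.023,-0.002,0,0,0,0],[0.05,0.023,-0.002,0,0,0,0]]]}}

```text
time: 19.0
tool_pos: [0.585, 0.1419, 0.0279]
tcp_rot: [0.144, 2.881, -0.021]
wrist_force: [0.3, -0.5, 0.1]
width: 0.585
```

Emit:
{"fn": "step_arm", "kwargs": {"motion": [[[0.05,0.0005,0,0,0,0,0],[0.05,0.001,0,0,0,0,0],[0.05,0.0015,0,0,0,0,0],[0.05,0.002,0,0,0,0,0],[0.05,0.0025,0,0,0,0,0],[0.05,0.003,0,0,0,0,0],[0.05,0.003,0,0,0,0,0],[0.05,0.003,0,0,0,0,0]]]}}

```text
time: 20.0
tool_pos: [0.5855, 0.1417, 0.027]
tcp_rot: [0.144, 2.886, -0.023]
wrist_force: [-9.5, 2.1, 6.1]
width: 0.584
```

Contact came where predicted, and the block stalled at 9.5 N, so it is flush. Now I withdraw and check.

Emit:
{"fn": "step_arm", "kwargs": {"motion": [[[0.05,-0.008,0.0008,0,0,0,0],[0.05,-0.03,0.003,0.002,0,0,0],[0.05,-0.04,0.004,0.02,0,0,0],[0.05,-0.04,0.004,0.06,0,0,0],[0.05,-0.04,0.004,0.12,0,0,0],[0.05,-0.06,-0.03,0.17,0,0,0],[0.05,-0.08,-0.08,0.18,0,0,0],[0.05,-0.08,-0.08,0.18,0,0,0]]]}}

```text
time: 21.0
tool_pos: [0.5054, 0.0594, 0.2091]
tcp_rot: [0.149, 2.881, -0.024]
wrist_force: [-0.5, 1.4, -0.4]
width: 0.585
```

Run:
```python
from h import *
status(save="g")
for t in ["ring_gauge","gauge_block","jar","driver"]:
    for r in spot_in("top",t)[:1]: print(t,round(r["score"],2),towcs("top",r["xyz"]).round(3))
b=cv2.imread("pics/g_top.png")[60:270,120:400]; c=cv2.imread("pics/g_scene.png")[160:300,260:400]
o=np.zeros((400,800,3),np.uint8); o[:338,:450]=cv2.resize(b,(450,338)); o[:350,450:]=cv2.resize(c,(350,350)); cv2.imwrite("pics/g.png",o)
```

```text
top
874 world [625.3 140.2] [104.2  40.8] 84.24 fence frame -25.4 89.5
scene
978 world [628.2 141.3] [102.9  42.3] 84.27 fence frame -25.7 91.4
[0.5056 0.0613 0.2074] [ 1.  -0.6 -0.3] 21.1
ring_gauge 0.6 [ 0.515 -0.199  0.021]
gauge_block 0.8 [0.459 0.241 0.03 ]
jar 0.63 [ 0.447 -0.109  0.047]
driver 0.73 [0.55  0.327 0.021]
```

View pics/g.png

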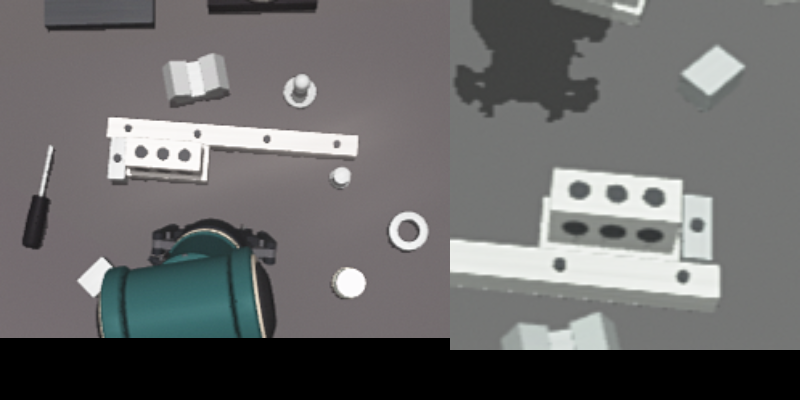

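The block sits flush along the fence, touches the stop and stands upright. The bystanders are where they were and the robot is clear.

```bash
python3 -c "
from workcell import *
print(finish_job())"
```

```text
the job is handed in; nothing more can be done
None
```

The middle-sized valve block is in the corner, flush along the fence and touching the end stop, and the job is handed in at about 21 s of the 64 s allowed.

I pushed its foot low with two fingers to the fence. Then I pushed its end with closed fingers to the stop, and finished with a light nudge back against the fence.

- **Seating:** the block stalled against the fence at about 9 N and against the stop at about 11 N, so it was in contact both times.
- **Position:** its centre measured 25.4–25.7 mm before the fence face (target 26). Along the fence it was 89.5 mm (top camera) and 91.4 mm (scene camera) from the fence's middle (target 90). That 2 mm disagreement is within the calibration error.
- **Angle:** it lies within about 0.2° of the fence.
- **Bystanders:** the ring gauge, gauge block, jar and driver read within about 6 mm of their starting positions, about the detector's accuracy, and the arm registered no unplanned contact. I checked the V-block and sphere stand only by eye in the pictures, where they look undisturbed.

No check failed. The block stayed upright, and the wrist force readings after each move stayed under 13 N.

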